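Lock the cable box cover with the flat-bladed driver

TASK

The cover of the grey cable box on the desk was left unlocked. Take the flat-bladed driver from its stand, put its blade into the slotted lock on the cover and gently, without forcing, turn the lock clockwise until it is fully home against its stop, then put the driver back upright in its stand, fully down. Leave the hair clip, polish bottle, notes and cards where they are.

Things in the scene. Friction and masses are not known exactly. Their poses are not given: they have to be found in the camera images.
- lock_slot (a point): slotted steel lock (24 mm disc inside a dark flat ring, 36 mm across, top 62.5 mm above the desk) in the top of the grey cable box. The point is the disc's centre, level with the slot's rim, about 59 mm above the desk; x runs along the slot, z is up. The slot crosses the whole disc, 5 mm wide, 6 mm deep, flat floor. As the lock turns it sinks, 3 mm in all: the blade must follow.
- lock (a joint): turn of the pawl behind the lock in rad: 0 unlocked, grows clockwise seen from above, 1.17 is its hard stop (locked). The slotted disc first turns 0.05 to 0.3 rad freely, then carries the pawl stiffly (0.10 N m, 0.13 near the stop); it stays; past 0.3 N m it is being forced. The blade has 0.1 to 0.15 rad of play besides. At the stop the slot points at the ribs only within 0.2 rad.
- driver_grip (a point): centre of the flat upright handle of the driver (40 mm along x, 12 mm thick along y, 50 mm tall along z; 0.08 kg); z is up along the driver, the blade's tip is 73 mm below this point. Under the handle is a round collar 34 mm across and 6 mm thick, its underside 42 mm above the tip; then an 8 mm shank.
- driver_tip (a point): middle of the lower edge of the driver's steel blade; the blade is 20 mm wide along x and 3 mm thick along y over its lowest 14 mm (the last 2 mm are 18 x 2 mm); half a turn about z makes no difference.
- stand_mouth (a point): centre of the top of the fixed black stand (64 x 54 x 50 mm), 50 mm above the desk; its rectangular pocket is 30 mm along x, 14 mm along y, 46 mm deep. The driver stands in it, blade down along x, its collar resting on the stand's top (tip then 42 mm below this point).
- hair_clip: dark hair clip, 98 x 22 x 16 mm, loose on the desk, to be left alone; origin at its underside
- polish_bottle: small nail polish bottle, 31 x 31 x 79 mm, loose on the desk, to be left alone; origin at its underside
- sticky_notes: square pad of notes, 77 x 77 x 15 mm, loose on the desk, to be left alone; origin at its underside
- card_stack: stack of cards, 55 x 89 x 17 mm, loose on the desk, to be left alone; origin at its underside
- driver: the driver as a whole; origin at the middle of the blade's lower edge, like point driver_tip
- case: the fixed cable box (150 x 100 x 60 mm) with its lock; origin on the desk right under the lock's centre; the box reaches 105 mm along its +x, 45 mm along its -x and 50 mm to either side; two small raised ribs beside the ring lie along its y
Mind the look-alikes: they are no part of the job. Leave any pink look-alike of the driver alone. There is more than one size of the part that bears stand_mouth; the job needs the larger.

How it is judged (in metres and radians):
On the way, in this order (a step that is already met when the one before it is completed fails the run):
1. the driver's blade is at least 3 mm deep in the lock's slot, before the lock is home (z of driver_tip in the frame of lock_slot below -0.003 m and horizontal distance between driver_tip and lock_slot below 0.005 m and value of joint lock below 0.5 rad), for 0.1 s.
2. the lock is turned home (1.10 rad or more) with the blade in its slot (value of joint lock above 1.1 rad and z of driver_tip in the frame of lock_slot below -0.0015 m and horizontal distance between driver_tip and lock_slot below 0.006 m), for 0.1 s.
At the end, for the whole second after the job is handed in: the lock stands at 1.10 rad or more (its stop is 1.17); the driver stands at rest in the stand's pocket, blade down, upright within 0.1 rad, its tip at least 39 mm below the stand's top (value of joint lock above 1.1 rad and distance between driver_tip and stand_mouth below 0.044 m and z of driver_tip in the frame of stand_mouth below -0.039 m and angle between driver's own z axis and vertical below 0.1 rad and linear speed of driver below 0.02 m/s); the robot touches nothing.
It fails at once if the driver bears on the cable box or its lock with more than 50 N (forcing) (contact force between driver and case above 50 N).
It fails at once if the arm or fingers push on the cable box or its lock with more than 10 N (contact force between any of the arm, the fingers and case above 10 N).
It fails at once if the hair clip, polish bottle, notes or cards are moved by more than 30 mm (distance of any of hair_clip, polish_bottle, sticky_notes, card_stack from where it was at the start of the episode above 0.03 m).
It also fails if it takes over 67 s, if anything falls off the work surface, if the arm or the gripper's body presses on something with over 40 N, if the wrist force passes 120 N, or if a joint passes its speed limit or range.

ROBOT

A 6-joint arm with a two-finger parallel gripper is mounted at the origin on a cart in front of the work surface, level with it; the furniture and walls round the work are solid. World frame = base frame: x ahead of the robot, y to its left, z up, the work surface at z = 0. Lengths are in m, angles in degrees, forces in N, time in s.
With the tool pointing down it reaches from about 0.35 to 0.875 m from the base axis. Payload 4.2 kg.
Tool frame: the origin (TCP) lies where the fingers leave the gripper's body, on its centre line; the fingertips stand 70 mm ahead of it and the grasp point (between the pads) lies 51 mm ahead of it; z points along the fingers, y is the direction in which the jaws open and shut (so a half turn about z gives the same grasp; the last joint's range is limited). The gripper opens to 87 mm and grips with 3 to 60 N. Pads are 19 mm wide; open, the fingers measure 117 mm over their backs; the gripper's body (75 mm by 190 mm) begins 51 mm behind the grasp point.
Start: joints at [83.056, 22.042, 0.453, 0, -68.411, -14.817], TCP at [0.232, 0.58, 0.292] pointing down, gripper open.
Joint ranges: [-179.83, 179.83], [-69.29, 118.12], [-61.27, 80.66], [-181.25, 117.63], [-171.15, -9.14], [-177.46, 177.46]. Speed limits (degrees/s): [159.86, 159.86, 180, 180, 180, 180].

INTERFACE

Orientations are given as a 3x3 rotation matrix whose columns are the frame's x, y, z axes.
In Python, from station import sense, capture, camera_model, finish_job gives the robot as it stands.
- The arm moves only by the shell command python3 -m inch 'ROWS'. ROWS is JSON, a list of rows, each an object with "hand": the closure, from 0 (fully open) to 1 (shut); "slide": the shift along the world's x, y, z in cm, a list of three; "yaw": the turn about the world's z in rad. A call has 1 to 10 rows; each row is the pose to reach, as a shift and turn from the pose commanded when the call began; what a row does not reach only later rows make up. A row lasts 1/8 s, in which the tool goes at most 62.5 mm and 10.7 degrees, less where a joint would pass 70% of its speed; a pose out of reach is approached as far as the arm can. A call with a gripper value outside its range is refused whole. The fingers move at their own pace and stop on an object; the grip force is fixed at half the most. Time passes only in rows, so rows that repeat a pose let the fingers close. It gives the time, the measured TCP pose, the force and the opening at its end, in the units of the state.
- sense(): the state, without advancing time (a new reading comes with each control period).
- capture(name): name is "side" or "top"; returns the picture (400x640x3 uint8, blue, green, red); there is no depth.
- camera_model(name): a dict with "mtx" (3x3 intrinsics, pixels), "k1" (the pictures are not rectified: a ray, as slopes to the right and down, at radius r is drawn at 1 + k1 r^2 times it, then the intrinsics apply), "xyz" and "orientation" of the camera in the world. Camera axes: x right, y up, looking along -z (the intrinsics and any distortion apply to the point x, -y, -z); pixel columns grow to the right and rows downward; lengths in m; the calibration is good to about 2 mm. A picture is of the moment at which its call begins. camera_model takes no time and is no camera call.
- finish_job(): hands the job in, once; it reports no verdict.
The state is a dict: "time_s": time; "joints": joint angles; "joint_velocities": joint speeds; "effort": joint torques, N m; "tcp_pos": TCP position; "ee_rot": TCP orientation; "wrist_force": force on the tool from outside, world axes, zero at the start; "moment": the same for the moment, N m; "gripper_width": opening from 0.0 (shut) to 1.0 (fully open).
Only numpy, scipy, OpenCV 4.12 (cv2) and the standard library are available. Lean on these libraries where they do the work, as an engineer would, in place of code of your own. Each camera call takes 0.05 s, during which the arm holds its last target. There are 200 camera calls.

## Working session

There is one attempt and no reset: what is moved stays moved. The work goes in short steps, Python scripts to look and compute and a shell command to move; the robot and the scene stay as the last step left them, time stands still between calls to the robot, and variables do not carry over. Pictures are saved under pics/ and viewed, about 8 in all and at most 12, crops included, and the job is handed in when it is done.

```bash
ls; mkdir -p pics; python3 - <<'E'
from station import *
import cv2,numpy as np
for n in("top","side"):
    i=capture(n); cv2.imwrite(f"pics/{n}0.png",i); m=camera_model(n); print(n,np.round(m["mtx"],1).tolist(),m["k1"],np.round(m["xyz"],3),np.round(m["orientation"],3).tolist())
s=sense();print(s["time_s"],s["tcp_pos"],np.round(s["ee_rot"],3),s["gripper_width"])
E
```

```text
pics
top [[419.2, 0.0, 314.6], [0.0, 419.2, 198.9], [0.0, 0.0, 1.0]] 0.03044962842162698 [ 0.402 -0.064  0.92 ] [[-0.024, 0.988, -0.154], [-1.0, -0.024, 0.002], [-0.001, 0.154, 0.988]]
side [[457.1, 0.0, 318.4], [0.0, 457.1, 192.3], [0.0, 0.0, 1.0]] 0.012666814364530302 [ 0.442 -0.849  0.444] [[0.992, 0.067, -0.109], [-0.127, 0.406, -0.905], [-0.017, 0.911, 0.411]]
0.1 [0.23154784 0.5800942  0.29130263] [[ 0.929 -0.371 -0.001]
 [-0.371 -0.929 -0.002]
 [ 0.     0.002 -1.   ]] 0.9979284823118773
```

View pics/top0.png

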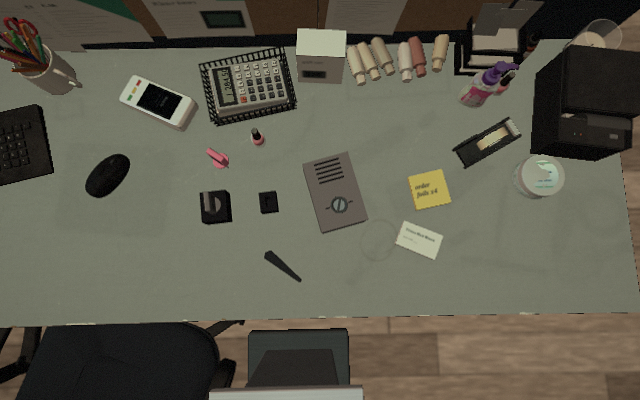

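View pics/side0.png

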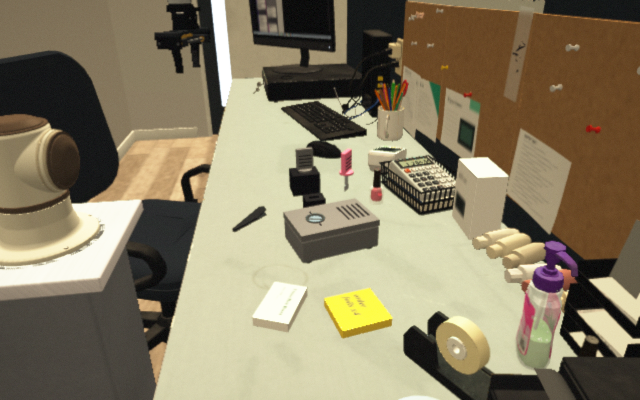

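Top view: the large stand with the grey driver is at (215,206). A small empty stand at (268,202) is a look-alike, as is the pink driver at (217,158). The cable box is at (335,190) with its lock at (339,205). The clip is at (283,266), the bottle at (257,137), the notes at (430,189) and the cards at (419,240). The grey driver in the larger stand fits the task, and I'll confirm it in a crop.

```bash
cat > h.py <<'E'
import cv2,numpy as np
from station import *
def ray(n,px):
    m=camera_model(n);K=np.array(m["mtx"])
    u=cv2.undistortPoints(np.array([[px]],float),K,np.array([m["k1"],0,0,0,0.]))[0,0]
    # cv2 model: drawn = ray*(1+k1 r^2)
    d=np.array(m["orientation"])@np.array([u[0],-u[1],-1]);return np.array(m["xyz"]),d
def onz(n,px,z):
    o,d=ray(n,px);return o+d*(z-o[2])/d[2]
def proj(n,p):
    m=camera_model(n);q=np.array(m["orientation"]).T@(np.array(p)-m["xyz"]);a=np.array([q[0],-q[1]])/-q[2]
    a=a*(1+m["k1"]*a@a);K=np.array(m["mtx"]);return K[:2,:2]@a+K[:2,2]
def two(pa,pb):
    o1,d1=ray("top",pa);o2,d2=ray("side",pb)
    A=np.stack([d1,-d2],1);t=np.linalg.lstsq(A,o2-o1,rcond=None)[0]
    a,b=o1+t[0]*d1,o2+t[1]*d2;return (a+b)/2,np.linalg.norm(a-b)
def crop(img,x,y,w,h,s):return cv2.resize(img[y:y+h,x:x+w],None,fx=s,fy=s,interpolation=cv2.INTER_CUBIC)
E
python3 - <<'E'
from h import *
t=cv2.imread("pics/top0.png");s=cv2.imread("pics/side0.png")
a=crop(t,195,145,190,100,4)[:, :760]
b=crop(s,280,140,110,60,4);c=crop(s,280,195,110,60,3)
o=np.zeros((600,760,3),np.uint8);o[:400]=a; b=crop(s,285,140,95,50,4);o[400:600,:380]=b;o[400:600,380:]=crop(s,285,195,95,50,4)
cv2.imwrite("pics/c1.png",np.clip(o*1.5,0,255).astype(np.uint8))
E
```

```text
(no output)
```

View pics/c1.png

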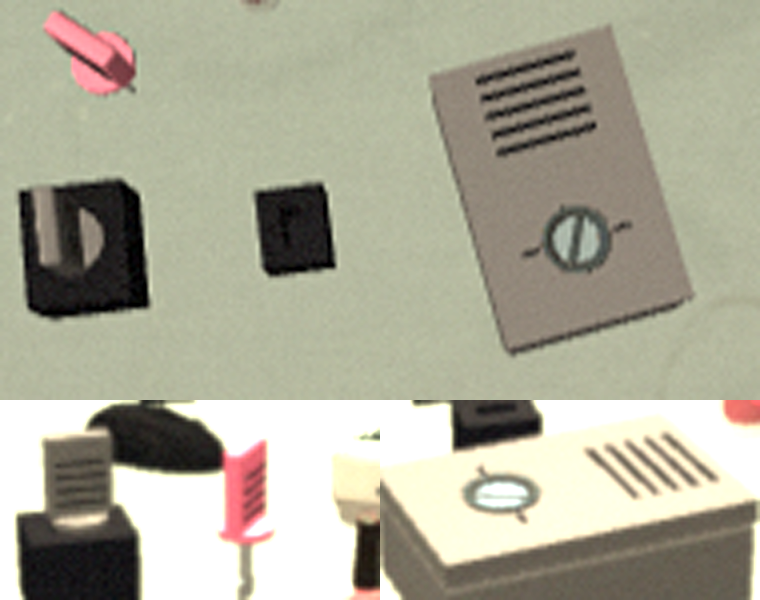

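Confirmed: the grey driver stands in the larger black stand, its broad side roughly along world x. The pink one stands without a stand, and the small stand is empty. The slot runs from crop (573,262) to (585,215).

```bash
python3 - <<'E'
from h import *
t=cv2.imread("pics/top0.png").astype(int);s=cv2.imread("pics/side0.png")
P=lambda x,y:(195+(x-1.5)/4,145+(y-1.5)/4)
def seg(a,b,z):
    A,B=onz("top",P(*a),z),onz("top",P(*b),z);d=B-A;print("mid",np.round((A+B)/2,4),"len",round(np.hypot(*d[:2]),4),"ang",round(np.degrees(np.arctan2(d[1],d[0])),1))
print("handle top");seg((45,265),(42,188),.106)
print("collar",onz("top",P(70,240),.056))
print("box");c=[(432,76),(610,27),(692,297),(510,352)]
C=[onz("top",P(*q),.06) for q in c]
for i in range(4): 
    d=C[i]-C[i-1];print(np.round(C[i],4),round(np.hypot(*d[:2]),4),round(np.degrees(np.arctan2(d[1],d[0])),1))
print("slot");seg((573,262),(585,215),.059)
# disc centroid by brightness in both views
for n,i,roi in(("top",t,(325,190,30,30)),("side",s.astype(int),(302,208,28,22))):
    x,y,w,h=roi;r=i[y:y+h,x:x+w];m=((r[:,:,0]-r[:,:,2])>5).astype(np.uint8)
    k,l,st,ce=cv2.connectedComponentsWithStats(m);j=1+np.argmax(st[1:,4]);p=ce[j]+[x,y];print(n,st[j],p,onz(n,p,.0605))
print("cards,notes,clip,bottle,pink",[np.round(onz("top",p,0),2) for p in((419,240),(430,189),(283,266),(257,137),(222,166))])
E
```

```text
handle top
mid [0.5294 0.1474 0.106 ] len 0.0383 ang 3.1
collar [0.52971192 0.14663655 0.056     ]
box
[ 0.6116 -0.0431  0.06  ] 0.1506 14.3
[ 0.6358 -0.1375  0.06  ] 0.0975 -75.6
[ 0.4917 -0.1746  0.06  ] 0.1488 -165.6
[ 0.4657 -0.0802  0.06  ] 0.0979 105.4
slot
mid [ 0.5237 -0.1175  0.059 ] len 0.0254 ang -16.0Traceback (most recent call last):
  File "<stdin>", line 16, in <module>
    return _wrapfunc(a, 'argmax', axis=axis, out=out, **kwds)
    return bound(*args, **kwds)
ValueError: attempt to get argmax of an empty sequence
```

```bash
python3 -m inch '[{"slide":[4,-5,0],"yaw":0.06,"hand":0},{"slide":[8,-11,0],"yaw":0.12,"hand":0},{"slide":[12,-17,0],"yaw":0.2,"hand":0},{"slide":[16,-23,0],"yaw":0.28,"hand":0},{"slide":[20,-29,0],"yaw":0.36,"hand":0},{"slide":[24,-35,-2],"yaw":0.43,"hand":0},{"slide":[27.5,-40,-4],"yaw":0.43,"hand":0},{"slide":[29.8,-43.3,-6],"yaw":0.43,"hand":0},{"slide":[29.8,-43.3,-8],"yaw":0.43,"hand":0},{"slide":[29.8,-43.3,-8],"yaw":0.43,"hand":0}]'
python3 - <<'E'
from h import *
s=sense();R=np.array(s["ee_rot"]);print(s["time_s"],s["tcp_pos"],np.degrees(np.arctan2(R[1,0],R[0,0])),s["joints"],s["wrist_force"])
t=capture("top");q=capture("side")
o=np.zeros((600,800,3),np.uint8);o[:,:400]=crop(t,170,140,100,150,4);o[:,400:]=crop(q,260,80,100,150,4);cv2.imwrite("pics/c2.png",np.clip(o*1.4,0,255).astype(np.uint8))
E
```

```text
time_s: 1.35
tcp_pos: [0.529, 0.1448, 0.209]
ee_rot: [[0.999, 0.046, -0.006], [0.046, -0.999, -0.003], [-0.007, 0.003, -1.0]]
wrist_force: [-0.5, 0.3, -0.1]
gripper_width: 1.003
1.35 [0.52897328 0.14475175 0.20901552] 2.621417245341446 [ 3.22270827e+01  1.91686734e+01 -1.68937147e+01 -4.84090978e-02
 -5.43504329e+01  6.04232507e+01] [-0.48746174  0.28553416 -0.12844302]
```

View pics/c2.png

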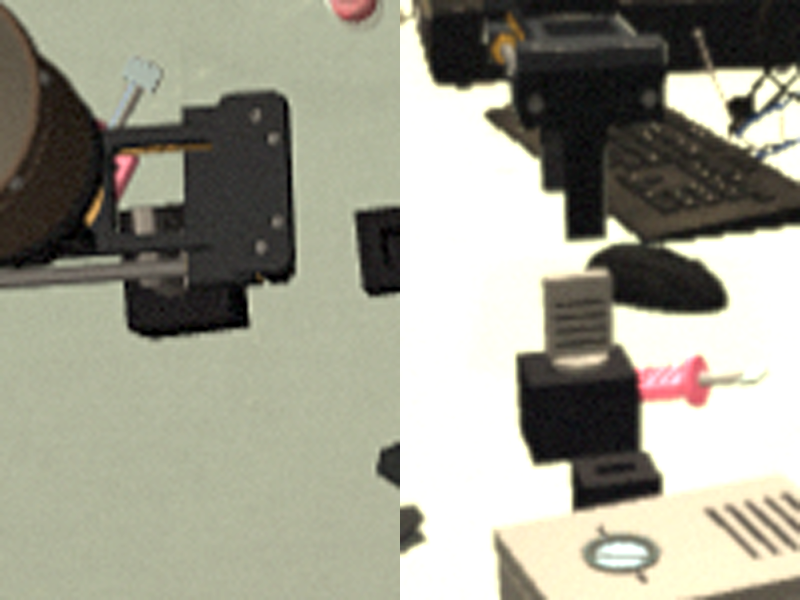

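The pink driver has toppled; it was balancing on its blade and my path cleared it. The gripper straddles the grey handle. I'll descend and grip.

```bash
python3 -m inch '[{"slide":[0,0.1,-2.5],"yaw":0.005,"hand":0},{"slide":[0,0.1,-5],"yaw":0.005,"hand":0},{"slide":[0,0.1,-7.5],"yaw":0.005,"hand":0},{"slide":[0,0.1,-7.5],"yaw":0.005,"hand":0},{"slide":[0,0.1,-7.5],"yaw":0.005,"hand":0.6},{"slide":[0,0.1,-7.5],"yaw":0.005,"hand":1},{"slide":[0,0.1,-7.5],"yaw":0.005,"hand":1},{"slide":[0,0.1,-7.5],"yaw":0.005,"hand":1},{"slide":[0,0.1,-7.5],"yaw":0.005,"hand":1},{"slide":[0,0.1,-7.5],"yaw":0.005,"hand":1}]'
```

```text
time_s: 2.7
tcp_pos: [0.5297, 0.1484, 0.1372]
ee_rot: [[0.998, 0.055, -0.0], [0.055, -0.998, -0.0], [-0.0, 0.0, -1.0]]
wrist_force: [-0.6, 0.7, 0.2]
gripper_width: 0.403
```

```bash
python3 -m inch '[{"slide":[0,0,0],"yaw":0,"hand":1},{"slide":[0,0,0],"yaw":0,"hand":1},{"slide":[0,0,0],"yaw":0,"hand":1},{"slide":[0,0,0],"yaw":0,"hand":1},{"slide":[0,0,0],"yaw":0,"hand":1},{"slide":[0,0,0],"yaw":0,"hand":1},{"slide":[0,0,0],"yaw":0,"hand":1},{"slide":[0,0,0],"yaw":0,"hand":1}]'
```

```text
time_s: 3.7
tcp_pos: [0.5295, 0.148, 0.1371]
ee_rot: [[0.998, 0.055, -0.001], [0.055, -0.998, -0.001], [-0.001, 0.001, -1.0]]
wrist_force: [1.4, -4.6, 0.3]
gripper_width: 0.136
```

```bash
python3 -m inch '[{"slide":[0,0,1.5],"yaw":0,"hand":1},{"slide":[0,0,4],"yaw":0,"hand":1},{"slide":[0,0,6.5],"yaw":0,"hand":1},{"slide":[0,-3,8],"yaw":0,"hand":1},{"slide":[0,-8,8],"yaw":-0.08,"hand":1},{"slide":[-0.2,-13,8],"yaw":-0.16,"hand":1},{"slide":[-0.4,-18,8],"yaw":-0.24,"hand":1},{"slide":[-0.6,-22.5,8],"yaw":-0.33,"hand":1},{"slide":[-0.6,-26,8],"yaw":-0.33,"hand":1},{"slide":[-0.6,-26.5,8],"yaw":-0.33,"hand":1}]'
python3 -m inch '[{"slide":[0,0,0],"yaw":0,"hand":1},{"slide":[0,0,0],"yaw":0,"hand":1},{"slide":[0,0,0],"yaw":0,"hand":1}]'
python3 - <<'E'
from h import *
s=sense();R=np.array(s["ee_rot"]);print(s["joints"])
t=capture("top");q=capture("side");cv2.imwrite("pics/t3.png",t);cv2.imwrite("pics/s3.png",q)
o=np.zeros((600,800,3),np.uint8);o[:,:300]=crop(t,305,165,50,100,6);o[:,300:]=crop(q,270,130,100,120,5);cv2.imwrite("pics/c3.png",np.clip(o*1.4,0,255).astype(np.uint8))
E
```

```text
time_s: 4.95
tcp_pos: [0.5243, -0.1175, 0.2183]
ee_rot: [[0.962, -0.274, 0.003], [-0.274, -0.962, 0.001], [0.003, -0.002, -1.0]]
wrist_force: [0.2, -0.0, -1.1]
gripper_width: 0.135
time_s: 5.32
tcp_pos: [0.5239, -0.1155, 0.2174]
ee_rot: [[0.963, -0.27, 0.0], [-0.27, -0.963, 0.0], [0.0, -0.0, -1.0]]
wrist_force: [-1.1, 0.4, -1.9]
gripper_width: 0.133
[ 4.88891935e+00  1.74088987e+01 -1.81724069e+01 -1.19324399e-02
 -5.43923021e+01  6.94621441e+01]
```

View pics/c3.png

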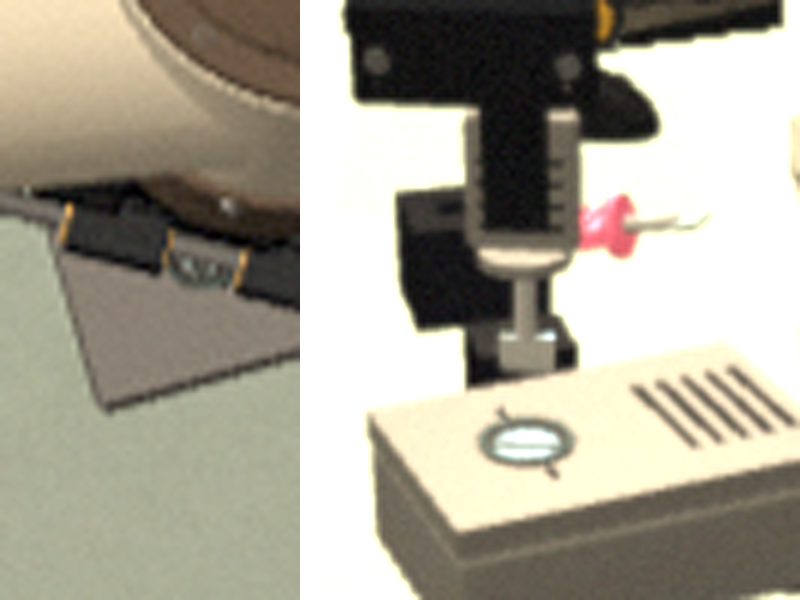

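The blade hangs just above the lock. In the side view the tip's edge is at crop (500–554,372) and the disc's centre at about (526,441). I'll compare tip and lock in the same camera.

```bash
python3 - <<'E'
from h import *
s=sense();print(s["tcp_pos"])
out=[]
for n,f,roi in(("top","t",(325,190,30,30)),("side","s",(300,206,34,24))):
    i=cv2.imread(f"pics/{'top0' if f=='t' else 's3'}.png");x,y,w,h=roi
    g=cv2.resize(i[y:y+h,x:x+w],None,fx=8,fy=8,interpolation=cv2.INTER_CUBIC).astype(int)
    sat=g[:,:,0]-g[:,:,2]   # blue minus red: ring/disc bluish vs beige box
    th=(sat.max()+np.median(sat))/2 if 0 else np.median(sat)+ (np.percentile(sat,97)-np.median(sat))/2
    m=(sat>th).astype(np.uint8);m=cv2.morphologyEx(m,cv2.MORPH_OPEN,np.ones((9,9)))
    m=cv2.morphologyEx(m,cv2.MORPH_CLOSE,np.ones((15,15)))
    c=max(cv2.findContours(m,0,2)[0],key=cv2.contourArea);e=cv2.fitEllipse(cv2.convexHull(c))
    p=np.array(e[0]);p=(p+.5)/8-.5+[x,y];print(n,"ellipse",np.round(p,2),np.round(np.array(e[1])/8,1),e[2],"at .0625",np.round(onz(n,p,.0625),4))
    v=np.clip(g,0,255).astype(np.uint8);cv2.drawContours(v,[c],-1,(0,0,255),1);cv2.ellipse(v,e,(0,255,0),1);out.append(cv2.resize(v,(400,400 if f=='t' else 282)))
    # slot pixels: dark line inside the disc
i=cv2.imread("pics/s3.png");g=cv2.resize(i[190:210,300:330],None,fx=13,fy=13,interpolation=cv2.INTER_CUBIC)
o=np.zeros((600,800,3),np.uint8);o[:400,:400]=out[0];o[:282,400:]=out[1];o[300:560,400:790]=g;cv2.imwrite("pics/c4.png",np.clip(o*1.2,0,255).astype(np.uint8))
p=(315.4,204.4);print("tip",onz("side",p,s["tcp_pos"][2]-.129))
print("predicted tip px",proj("side",np.array(s["tcp_pos"])-[0,0,.129]))
E
```

```text
[ 0.52380591 -0.11584023  0.21728499]
top ellipse [338.55 204.43] [16.5 17.2] 112.6733627319336 at .0625 [ 0.5228 -0.1156  0.0625]
side ellipse [314.77 217.67] [ 9.3 18.4] 90.33110046386719 at .0625 [ 0.5222 -0.1196  0.0625]
tip [ 0.52398897 -0.11812518  0.08828499]
predicted tip px [315.14431336 203.8582493 ]
```

View pics/c4.png

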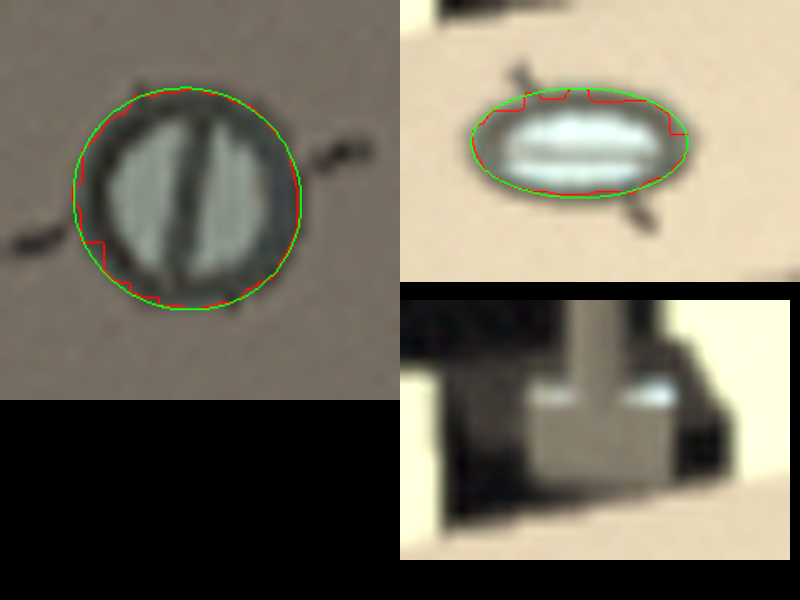

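```bash
python3 - <<'E'
from h import *
print("side slot",onz("side",(315.0,218.68),.059)," tip",onz("side",(314.96,203.58),.0883))
T=lambda x,y:(325+(x+.5)/(400/30)-.5,190+(y+.5)/(400/30)-.5)
a,b=onz("top",T(181,280),.059),onz("top",T(204,113),.059);d=b-a
print("top slot",onz("top",T(192,197),.059),np.degrees(np.arctan2(d[1],d[0])),np.hypot(*d[:2]))
# slot by dark weighted pixels inside the disc
i=cv2.imread("pics/top0.png");g=cv2.resize(cv2.cvtColor(i,6)[190:220,325:355],(400,400),interpolation=cv2.INTER_CUBIC)
m=np.zeros_like(g);cv2.circle(m,(188,197),66,1,-1);th=(np.percentile(g[m>0],80)+np.percentile(g[m>0],3))/2
ys,xs=np.nonzero((m>0)&(g<th));mu=np.mean([xs,ys],1);u=cv2.fitLine(np.stack([xs,ys],1).astype(np.float32),cv2.DIST_L2,0,.01,.01).ravel();print(mu,u)
p=u[2:];a,b=onz("top",T(*(p+50*u[:2]*(-np.sign(u[1])*-1))),.059),onz("top",T(*(p-50*u[:2]*np.sign(u[1]))),.059);d=b-a
print(onz("top",T(*p),.059),np.degrees(np.arctan2(d[1],d[0])))
E
```

```text
side slot [ 0.52283023 -0.11689077  0.059     ]  tip [ 0.5236142  -0.11467781  0.0883    ]
top slot [ 0.52354849 -0.11661382  0.059     ] -9.643458267179073 0.02650018103217356
[187.66051384 197.91294587] [ 1.6903904e-01 -9.8560935e-01  1.8766051e+02  1.9791295e+02]
[ 0.5234215  -0.11593482  0.059     ] -11.503168952973708
```

```bash
python3 -m inch '[{"slide":[-0.06,-0.08,-0.8],"yaw":0.09,"hand":1},{"slide":[-0.06,-0.08,-1.7],"yaw":0.09,"hand":1},{"slide":[-0.06,-0.08,-2.4],"yaw":0.09,"hand":1},{"slide":[-0.06,-0.08,-2.7],"yaw":0.09,"hand":1},{"slide":[-0.06,-0.08,-2.7],"yaw":0.09,"hand":1},{"slide":[-0.06,-0.08,-2.7],"yaw":0.09,"hand":1}]'
python3 -m inch '[{"slide":[0,0,-0.2],"yaw":0,"hand":1},{"slide":[0,0,-0.3],"yaw":0,"hand":1},{"slide":[0,0,-0.4],"yaw":0,"hand":1},{"slide":[0,0,-0.4],"yaw":0,"hand":1},{"slide":[0,0,-0.4],"yaw":0,"hand":1}]'
python3 - <<'E'
from h import *
s=sense();R=np.array(s["ee_rot"]);print(s["tcp_pos"],s["tcp_pos"][2]-.129,np.degrees(np.arctan2(R[1,0],R[0,0])),s["moment"])
q=capture("side");o=crop(q,285,150,70,80,7);cv2.imwrite("pics/c5.png",np.clip(o*1.1,0,255).astype(np.uint8))
E
```

```text
time_s: 6.18
tcp_pos: [0.5233, -0.1174, 0.1905]
ee_rot: [[0.983, -0.184, 0.001], [-0.184, -0.983, -0.0], [0.001, -0.0, -1.0]]
wrist_force: [0.3, 0.3, -1.2]
gripper_width: 0.135
time_s: 6.8
tcp_pos: [0.5231, -0.1174, 0.1863]
ee_rot: [[0.983, -0.184, 0.0], [-0.184, -0.983, -0.0], [0.0, 0.0, -1.0]]
wrist_force: [-0.1, 0.4, -0.7]
gripper_width: 0.141
[ 0.52310333 -0.11735253  0.1862542 ] 0.05725420267457887 -10.587049292322302 [ 0.013584    0.02261442 -0.01833829]
```

View pics/c5.png

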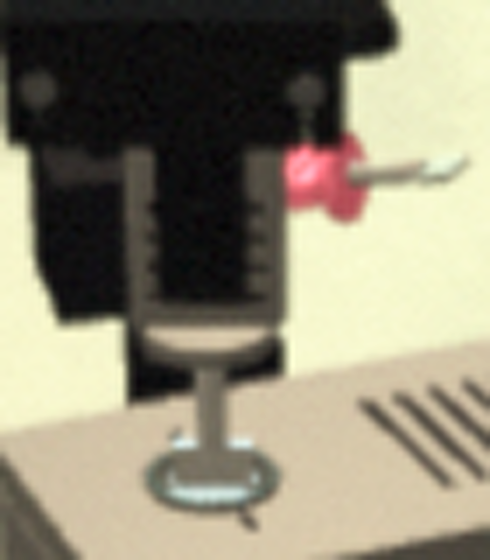

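The blade looks centred in the slot with no contact force, so I'll go deeper.

```bash
python3 -m inch '[{"slide":[0,0,-0.1],"yaw":0,"hand":1},{"slide":[0,0,-0.2],"yaw":0,"hand":1},{"slide":[0,0,-0.2],"yaw":0,"hand":1}]'
python3 -m inch '[{"slide":[0,0,-0.1],"yaw":0,"hand":1},{"slide":[0,0,-0.15],"yaw":0,"hand":1},{"slide":[0,0,-0.15],"yaw":0,"hand":1}]'
```

```text
time_s: 7.22
tcp_pos: [0.523, -0.1174, 0.1841]
ee_rot: [[0.983, -0.184, -0.0], [-0.184, -0.983, -0.0], [-0.0, 0.0, -1.0]]
wrist_force: [-0.1, 0.4, -0.7]
gripper_width: 0.134
time_s: 7.6
tcp_pos: [0.5231, -0.1173, 0.1827]
ee_rot: [[0.983, -0.184, -0.0], [-0.184, -0.983, -0.0], [-0.0, 0.0, -1.0]]
wrist_force: [0.4, -0.8, -1.1]
gripper_width: 0.133
```

```bash
cat > m.py <<'E'
from h import *
s=sense();R=np.array(s["ee_rot"]);print(s["tcp_pos"],"yaw",round(np.arctan2(R[1,0],R[0,0]),3),"F",np.round(s["wrist_force"],1),"M",np.round(s["moment"],3),s["joints"][5])
E
python3 -m inch '[{"slide":[0,0,0],"yaw":-0.05,"hand":1},{"slide":[0,0,0],"yaw":-0.1,"hand":1},{"slide":[0,0,0],"yaw":-0.15,"hand":1},{"slide":[0,0,0],"yaw":-0.2,"hand":1},{"slide":[0,0,0],"yaw":-0.2,"hand":1}]'; python3 m.py
python3 -m inch '[{"slide":[0,0,0],"yaw":-0.05,"hand":1},{"slide":[0,0,0],"yaw":-0.1,"hand":1},{"slide":[0,0,0],"yaw":-0.15,"hand":1},{"slide":[0,0,0],"yaw":-0.2,"hand":1},{"slide":[0,0,0],"yaw":-0.2,"hand":1}]'; python3 m.py
```

```text
time_s: 8.22
tcp_pos: [0.523, -0.1175, 0.1828]
ee_rot: [[0.927, -0.375, -0.0], [-0.375, -0.927, -0.0], [-0.0, 0.0, -1.0]]
wrist_force: [0.6, -2.2, -1.4]
gripper_width: 0.133
[ 0.52296725 -0.11752855  0.18276396] yaw -0.384 F [ 0.6 -2.2 -1.4] M [-0.343  0.023  0.037] 63.28856570150852
time_s: 8.85
tcp_pos: [0.523, -0.1174, 0.1826]
ee_rot: [[0.835, -0.551, -0.0], [-0.551, -0.835, -0.0], [-0.0, 0.0, -1.0]]
wrist_force: [1.0, -1.1, -1.9]
gripper_width: 0.137
[ 0.52300471 -0.11743033  0.18255128] yaw -0.583 F [ 1.  -1.1 -1.9] M [-0.407 -0.145  0.073] 51.87729649744106
```

```bash
for k in 1; do python3 -m inch '[{"slide":[0,0,0],"yaw":-0.05,"hand":1},{"slide":[0,0,-0.02],"yaw":-0.1,"hand":1},{"slide":[0,0,-0.04],"yaw":-0.15,"hand":1},{"slide":[0,0,-0.05],"yaw":-0.2,"hand":1},{"slide":[0,0,-0.05],"yaw":-0.2,"hand":1}]' >/dev/null; python3 m.py; done
python3 -m inch '[{"slide":[0,0,0],"yaw":-0.05,"hand":1},{"slide":[0,0,-0.02],"yaw":-0.1,"hand":1},{"slide":[0,0,-0.04],"yaw":-0.15,"hand":1},{"slide":[0,0,-0.05],"yaw":-0.2,"hand":1},{"slide":[0,0,-0.05],"yaw":-0.2,"hand":1}]'; python3 m.py
```

```text
[ 0.52308932 -0.11736494  0.18210015] yaw -0.783 F [-0.1 -0.4 -2.7] M [-0.349 -0.165  0.071] 40.43619773170559
time_s: 10.1
tcp_pos: [0.5231, -0.1173, 0.1816]
ee_rot: [[0.555, -0.832, 0.0], [-0.832, -0.555, 0.0], [0.0, -0.0, -1.0]]
wrist_force: [0.4, -1.3, -3.6]
gripper_width: 0.134
[ 0.52313017 -0.11731865  0.18162257] yaw -0.983 F [ 0.4 -1.3 -3.6] M [-0.228 -0.303  0.114] 28.988375128979676
```

```bash
python3 -m inch '[{"slide":[0,0,-0.03],"yaw":-0.05,"hand":1},{"slide":[0,0,-0.05],"yaw":-0.1,"hand":1},{"slide":[0,0,-0.07],"yaw":-0.15,"hand":1},{"slide":[0,0,-0.08],"yaw":-0.2,"hand":1},{"slide":[0,0,-0.08],"yaw":-0.2,"hand":1}]' >/dev/null; python3 m.py
python3 -m inch '[{"slide":[0,0,-0.02],"yaw":-0.05,"hand":1},{"slide":[0,0,-0.04],"yaw":-0.1,"hand":1},{"slide":[0,0,-0.04],"yaw":-0.1,"hand":1}]'; python3 m.py
```

```text
[ 0.52322223 -0.11729021  0.18102401] yaw -1.183 F [ 0.4  0.5 -2.5] M [-0.136 -0.165  0.115] 17.530953665984544
time_s: 11.1
tcp_pos: [0.5233, -0.1173, 0.1807]
ee_rot: [[0.284, -0.959, 0.001], [-0.959, -0.284, 0.0], [0.0, -0.001, -1.0]]
wrist_force: [1.0, -1.4, -1.5]
gripper_width: 0.134
[ 0.52325957 -0.11730122  0.18073312] yaw -1.283 F [ 1.  -1.4 -1.5] M [-0.104 -0.205  0.139] 11.80652172042939
```

```bash
python3 -m inch '[{"slide":[0,0,0],"yaw":-0.05,"hand":1},{"slide":[0,0,-0.03],"yaw":-0.1,"hand":1},{"slide":[0,0,-0.03],"yaw":-0.1,"hand":1}]'; python3 m.py
```

```text
time_s: 11.48
tcp_pos: [0.5233, -0.1173, 0.1804]
ee_rot: [[0.187, -0.982, 0.001], [-0.982, -0.187, -0.0], [0.0, -0.001, -1.0]]
wrist_force: [0.5, -0.6, -1.2]
gripper_width: 0.136
[ 0.52330833 -0.11730181  0.18044936] yaw -1.383 F [ 0.5 -0.6 -1.2] M [-0.065 -0.235  0.133] 6.075844908455079
```

```bash
python3 -m inch '[{"slide":[0,0,-0.02],"yaw":-0.03,"hand":1},{"slide":[0,0,-0.02],"yaw":-0.06,"hand":1},{"slide":[0,0,-0.02],"yaw":-0.06,"hand":1}]'>/dev/null; python3 m.py; python3 -m inch '[{"slide":[0,0,-0.01],"yaw":-0.03,"hand":1},{"slide":[0,0,-0.01],"yaw":-0.05,"hand":1},{"slide":[0,0,-0.01],"yaw":-0.05,"hand":1}]' >/dev/null; python3 m.py
```

```text
[ 0.52331874 -0.11732098  0.1802405 ] yaw -1.445 F [ 0.8 -0.2  0.7] M [ 0.029 -0.427  0.117] 2.522464893388894
[ 0.52331022 -0.11734062  0.18008024] yaw -1.495 F [ 2.3 -0.5 -0.8] M [ 0.013 -0.544  0.141] -0.3552408452793927
```

```bash
python3 -m inch '[{"slide":[0,0,-0.01],"yaw":-0.03,"hand":1},{"slide":[0,0,-0.01],"yaw":-0.05,"hand":1},{"slide":[0,0,-0.01],"yaw":-0.05,"hand":1}]' >/dev/null; python3 m.py
```

```text
[ 0.52331077 -0.11731984  0.17996868] yaw -1.545 F [ 1.9  0.5 -0.1] M [ 0.04  -0.7    0.188] -3.2246030335307094
```

```bash
python3 -m inch '[{"slide":[0,0,0],"yaw":-0.03,"hand":1},{"slide":[0,0,0],"yaw":-0.03,"hand":1}]' >/dev/null; python3 m.py;  python3 - <<'E'
from h import *
q=capture("side");cv2.imwrite("pics/s6.png",q);o=crop(q,285,150,70,80,7);cv2.imwrite("pics/c6.png",np.clip(o*1.1,0,255).astype(np.uint8))
E
```

```text
[ 0.52330426 -0.11733712  0.17988979] yaw -1.575 F [ 2.2  0.4 -0.4] M [-0.031 -0.845  0.038] -4.951155683313182
```

View pics/c6.png

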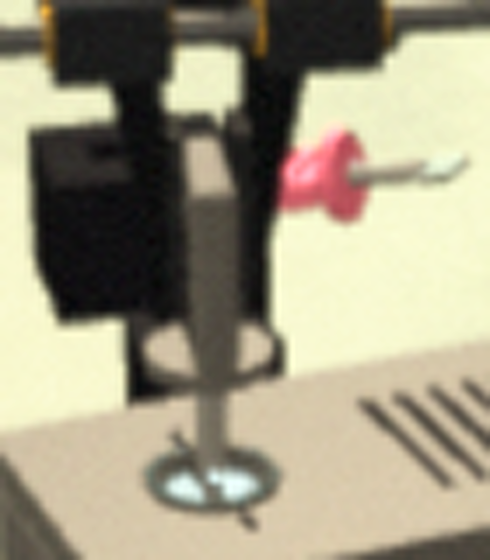

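The ring, blade and ribs at crop (178,440)–(248,522) show the blade nearly in line with the ribs. The torque reading dropped, so I'll step further and check for a firm stop.

```bash
for i in 1; do python3 -m inch '[{"slide":[0,0,0],"yaw":0,"hand":1}]' >/dev/null; python3 m.py; python3 -m inch '[{"slide":[0,0,0],"yaw":-0.02,"hand":1},{"slide":[0,0,0],"yaw":-0.02,"hand":1}]'>/dev/null; python3 m.py; done
```

```text
[ 0.5232956  -0.11732853  0.17991076] yaw -1.575 F [ 2.7 -0.8 -1.6] M [ 0.088 -0.878  0.105] -4.925603125147469
[ 0.52326535 -0.117341    0.17988133] yaw -1.595 F [ 1.9  0.1 -1.8] M [ 0.005 -0.989  0.118] -6.0882522537340735
```

```bash
python3 -m inch '[{"slide":[0.03,0,0],"yaw":-0.02,"hand":1},{"slide":[0.03,0,0],"yaw":-0.04,"hand":1}]'>/dev/null; python3 m.py; for i in 1 2; do python3 -m inch '[{"slide":[0,0,0],"yaw":0,"hand":1}]' |tail -1; python3 m.py; done
```

```text
[ 0.52342503 -0.11733088  0.17985415] yaw -1.636 F [ 3.  -0.9 -0.7] M [ 0.062 -0.979  0.188] -8.429672083836687
gripper_width: 0.135
[ 0.52341091 -0.11732712  0.17985447] yaw -1.635 F [ 1.3  0.3 -1.6] M [ 0.066 -0.961  0.203] -8.368278933679987
gripper_width: 0.137
[ 0.52339587 -0.11733921  0.17985226] yaw -1.635 F [ 1.8  0.  -0.9] M [ 0.025 -1.     0.219] -8.36039294766049
```

```bash
python3 -m inch '[{"slide":[0,0,0],"yaw":-0.02,"hand":1}]'>/dev/null; python3 m.py; for i in 1 2; do python3 -m inch '[{"slide":[0,0,0],"yaw":0,"hand":1}]' |tail -1; python3 m.py; done
```

```text
[ 0.52339752 -0.11735804  0.17985162] yaw -1.656 F [ 1.7 -1.2 -1.3] M [ 0.07  -0.985  0.283] -9.558692029067325
gripper_width: 0.136
[ 0.52340157 -0.11733269  0.17986402] yaw -1.655 F [ 1.7  0.3 -0.8] M [-0.032 -1.029  0.313] -9.518127524850016
gripper_width: 0.138
[ 0.52338352 -0.11734928  0.1798361 ] yaw -1.655 F [ 2.7 -0.3 -1.6] M [ 0.053 -0.989  0.219] -9.50521431657821
```

The stop is reached: the torque climbed steeply to about 0.27 N m. I'll back off inside the play, lift and check the slot.

```bash
python3 -m inch '[{"slide":[0,0,0],"yaw":0.05,"hand":1},{"slide":[0,0,0],"yaw":0.11,"hand":1},{"slide":[0,0,0],"yaw":0.11,"hand":1}]'>/dev/null; python3 m.py; python3 -m inch '[{"slide":[0,0,0.5],"yaw":0,"hand":1},{"slide":[0,0,1.5],"yaw":0,"hand":1},{"slide":[0,0,2.7],"yaw":0,"hand":1},{"slide":[0,0,3.9],"yaw":0,"hand":1},{"slide":[0,0,3.9],"yaw":0,"hand":1}]'>/dev/null; python3 m.py
python3 - <<'E'
from h import *
q=capture("side");cv2.imwrite("pics/s7.png",q);o=np.zeros((560,790,3),np.uint8);o[:,:490]=crop(q,285,150,70,80,7);o[:300,490:]=crop(q,300,205,30,30,10);cv2.imwrite("pics/c7.png",np.clip(o*1.1,0,255).astype(np.uint8))
E
```

```text
[ 0.52326128 -0.11736024  0.17984833] yaw -1.546 F [ 2.   0.  -0.8] M [ 0.009 -0.891 -0.007] -3.274031091374799
[ 0.52382158 -0.11738945  0.22037453] yaw -1.545 F [-0.  -0.3 -0.5] M [ 0.1    0.022 -0.068] -3.210939959447017
```

View pics/c7.png

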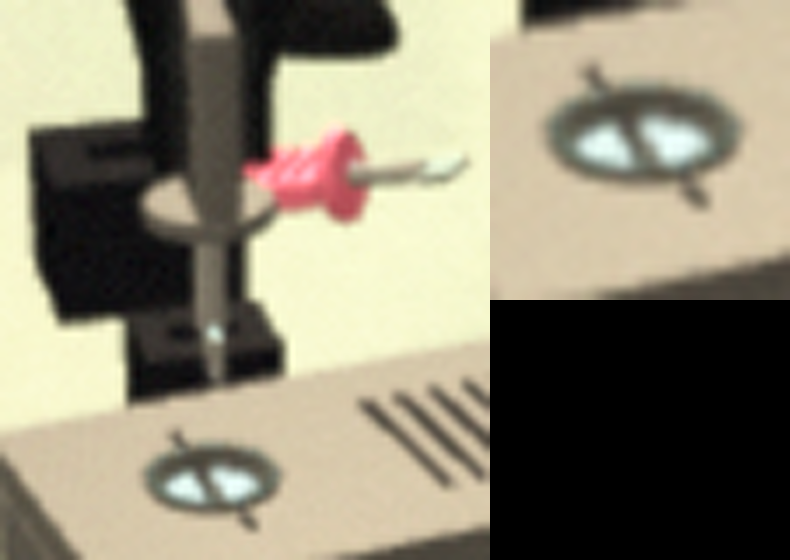

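The slot now lies nearly along the ribs (right crop: ribs (590,70)–(700,200), slot along the same diagonal), so the lock is home. Next I'll return to above the stand.

```bash
python3 -m inch '[{"slide":[0,2,0.3],"yaw":0.16,"hand":1},{"slide":[0,5,0.3],"yaw":0.33,"hand":1},{"slide":[0.1,8,0.3],"yaw":0.5,"hand":1},{"slide":[0.2,11,0.3],"yaw":0.67,"hand":1},{"slide":[0.3,14,0.3],"yaw":0.84,"hand":1},{"slide":[0.4,17,0.3],"yaw":1.01,"hand":1},{"slide":[0.5,20,0.3],"yaw":1.18,"hand":1},{"slide":[0.57,23,0.3],"yaw":1.35,"hand":1},{"slide":[0.57,25.5,0.3],"yaw":1.5,"hand":1},{"slide":[0.57,26.5,0.3],"yaw":1.6,"hand":1}]'>/dev/null;python3 -m inch '[{"slide":[0,0,0],"yaw":0,"hand":1},{"slide":[0,0,0],"yaw":0,"hand":1},{"slide":[0,0,0],"yaw":0,"hand":1}]' >/dev/null; python3 m.py
python3 - <<'E'
from h import *
q=capture("side");t=capture("top");o=np.zeros((560,800,3),np.uint8);o[:,:490]=crop(q,270,110,70,80,7);o[:400,490:]=crop(t,190,170,62,80,5);cv2.imwrite("pics/c8.png",np.clip(o*1.3,0,255).astype(np.uint8))
E
```

```text
[0.52898864 0.14704067 0.22174173] yaw 0.054 F [ 0.3 -0.2 -1.6] M [-0.099  0.044 -0.025] 60.61681228027581
```

View pics/c8.png

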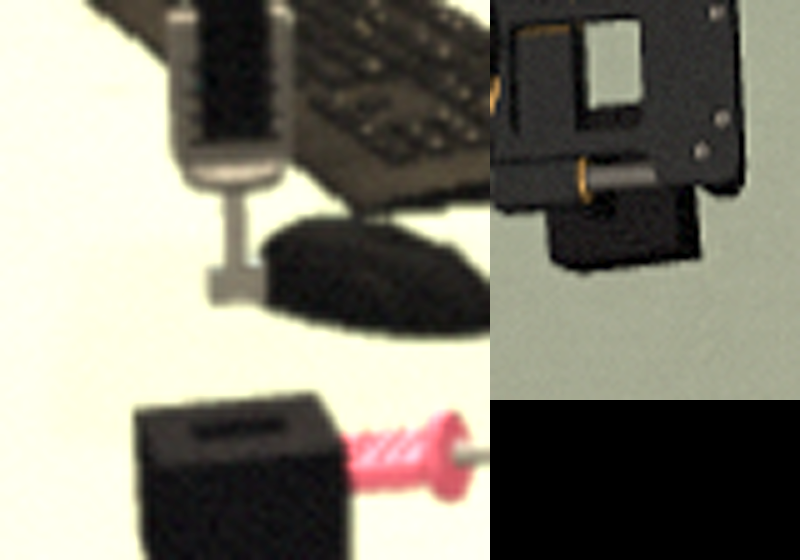

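The driver hangs upright, its blade at crop x≈237 over the pocket's centre at x≈239. I'll lower it.

```bash
python3 -m inch '[{"slide":[0.05,0.05,-1.5],"yaw":0,"hand":1},{"slide":[0.05,0.05,-3.3],"yaw":0,"hand":1},{"slide":[0.05,0.05,-4],"yaw":0,"hand":1},{"slide":[0.05,0.05,-4.6],"yaw":0,"hand":1},{"slide":[0.05,0.05,-5.2],"yaw":0,"hand":1},{"slide":[0.05,0.05,-6],"yaw":0,"hand":1},{"slide":[0.05,0.05,-7],"yaw":0,"hand":1},{"slide":[0.05,0.05,-8],"yaw":0,"hand":1},{"slide":[0.05,0.05,-8.2],"yaw":0,"hand":1},{"slide":[0.05,0.05,-8.2],"yaw":0,"hand":1}]'>/dev/null; python3 m.py; python3 -m inch '[{"slide":[0,0,-0.1],"yaw":0,"hand":1},{"slide":[0,0,-0.2],"yaw":0,"hand":1},{"slide":[0,0,-0.2],"yaw":0,"hand":1}]'>/dev/null; python3 m.py
```

```text
[0.52914365 0.14788471 0.13925132] yaw 0.055 F [ 0.3 -2.1 -2. ] M [-0.715  0.024  0.   ] 60.637914209627844
[0.52969654 0.14793789 0.13815964] yaw 0.055 F [ 0.  -3.   1.6] M [-1.251  0.009  0.015] 60.6402575172091
```

```bash
python3 -m inch '[{"slide":[0,0,0],"yaw":0,"hand":0.8},{"slide":[0,0,0],"yaw":0,"hand":0.6},{"slide":[0,0,0],"yaw":0,"hand":0.3},{"slide":[0,0,0],"yaw":0,"hand":0},{"slide":[0,0,0],"yaw":0,"hand":0},{"slide":[0,0,0],"yaw":0,"hand":0},{"slide":[0,0,0],"yaw":0,"hand":0},{"slide":[0,0,0],"yaw":0,"hand":0},{"slide":[0,0,0],"yaw":0,"hand":0},{"slide":[0,0,0],"yaw":0,"hand":0}]' | tail -2; python3 -m inch '[{"slide":[0,0,2],"yaw":0,"hand":0},{"slide":[0,0,5],"yaw":0,"hand":0},{"slide":[0,0,9],"yaw":0,"hand":0},{"slide":[-3,0,13],"yaw":0,"hand":0},{"slide":[-7,2,14],"yaw":0,"hand":0},{"slide":[-11,5,14],"yaw":0,"hand":0},{"slide":[-15,8,14],"yaw":0,"hand":0},{"slide":[-16,11,14],"yaw":0,"hand":0},{"slide":[-16,14,14],"yaw":0,"hand":0},{"slide":[-16,14,14],"yaw":0,"hand":0}]'
python3 - <<'E'
from h import *
q=capture("side");t=capture("top");o=np.zeros((600,800,3),np.uint8);o[:400,:400]=crop(q,275,130,80,80,5);o[:400,400:]=crop(t,190,150,80,80,5)[:, :400];o[400:,:320]=cv2.resize(q,(320,200));o[400:,320:640]=cv2.resize(t,(320,200));cv2.imwrite("pics/c9.png",np.clip(o*1.3,0,255).astype(np.uint8));cv2.imwrite("pics/t9.png",t)
E
```

```text
wrist_force: [-0.7, 0.3, 0.4]
gripper_width: 0.992
time_s: 21.05
tcp_pos: [0.3694, 0.2896, 0.2778]
ee_rot: [[0.998, 0.058, 0.0], [0.058, -0.998, 0.0], [0.0, -0.0, -1.0]]
wrist_force: [0.7, 0.1, -0.7]
gripper_width: 1.0
```

View pics/c9.png

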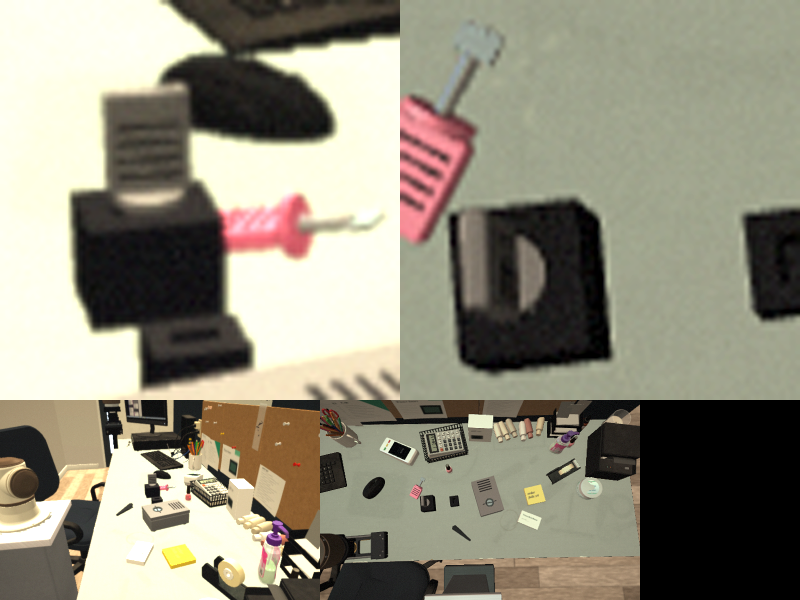

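The driver is upright in the larger stand with its collar on top, and the arm is clear. One numeric check on the slot angle and the bystanders before handing in.

```bash
python3 - <<'E'
from h import *
a=cv2.imread("pics/top0.png",0);i=cv2.imread("pics/t9.png",0)
for n,(x,y) in dict(clip=(283,266),bottle=(257,137),notes=(430,189),cards=(419,240)).items(): print(n,round(cv2.absdiff(a,i)[y-25:y+25,x-25:x+25].mean(),2))
print("driver handle diff",round(cv2.absdiff(a,i)[188:225,198:232].mean(),2))
g=cv2.resize(i[190:220,325:355],(400,400),interpolation=cv2.INTER_CUBIC)
m=np.zeros_like(g);cv2.circle(m,(188,197),62,1,-1);th=(np.percentile(g[m>0],80)+np.percentile(g[m>0],3))/2
ys,xs=np.nonzero((m>0)&(g<th));u=cv2.fitLine(np.stack([xs,ys],1).astype(np.float32),cv2.DIST_L2,0,.01,.01).ravel()
T=lambda p:(325+(p[0]+.5)*30/400-.5,190+(p[1]+.5)*30/400-.5)
d=onz("top",T(u[2:]+50*u[:2]),.056)-onz("top",T(u[2:]-50*u[:2]),.056);print("slot deg",np.degrees(np.arctan2(d[1],d[0])),"ribs ~104.5/-75.5")
E
```

```text
clip 2.33
bottle 2.32
notes 2.48
cards 2.54
driver handle diff 10.16
slot deg -82.18648978651947 ribs ~104.5/-75.5
```

```bash
python3 -c "
from station import *
print(finish_job())"
```

```text
the job is handed in; nothing more can be done
None
```

I took the grey driver from the larger stand, turned the lock clockwise to its stop, put the driver back in the stand, and handed the job in at about 21 s.

- **Turning:** the blade was about 5 mm deep in the slot. The torque ran at about 0.12 N m, then climbed steeply to about 0.27 N m at the stop. One noisy reading there was 0.31, just over the 0.3 N m forcing limit.
- **Lock:** in the last picture the slot is at −82°. It started near −10.5°, so the disc turned about 1.25 rad. It is about 0.12 rad from the ribs, within the 0.2 rad that shows the stop.
- **Driver:** in both views it stands upright with its collar on the stand. I judged the depth by eye and did not measure it. The handle area of the picture differs a little from the start, which I put down to the driver settling slightly differently.
- **Bystanders:** the hair clip, bottle, notes and cards show no change in the pictures beyond noise, and the arm is clear of everything.
- **Check that disagreed:** the pink look-alike, which was standing on its blade, was found toppled after my first move. My fingertips passed at a height of about 0.14–0.22 m, above it, so it probably fell on its own. I can't rule out that I touched it.

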